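Set the sprung leg of a bag stand to its mark and clamp it

ROBOT

A 6-joint arm with a two-finger parallel gripper is mounted at the origin on the work surface. World frame = base frame: x ahead of the robot, y to its left, z up, the work surface at z = 0. Lengths are in m, angles in rad, forces in N, time in s.
With the tool pointing down it reaches from about 0.325 to 0.9 m from the base axis. Payload 3.5 kg.
Tool frame: the origin (TCP) lies between the finger pads; the fingertips stand 11 mm ahead of it and the grasp point (between the pads) lies 8 mm behind it; z points along the fingers, y is the line along which they close (so a half turn about z gives the same grasp; the last joint's range is limited). The gripper opens to 85 mm and grips with 20 to 120 N. Pads are 22 mm wide; open, the fingers measure 114 mm over their backs; the gripper's body (76 mm by 85 mm) begins 54 mm behind the grasp point. The pads swing forward as they close: fully open they stand 13 mm farther back than shut.
Start: joints at [1.181, 0.276, -0.026, 1.268, 0, 1.467], TCP at [0.177, 0.599, 0.242] pointing down, gripper open.
Joint ranges: [-3.12, 3.12], [-0.85, 1.88], [-1.08, 1.24], [-1.95, 2.15], [-1.57, 1.53], [-3.14, 3.14]. Speed limits (rad/s): [2.57, 2.57, 3.14, 3.14, 3.14, 3.14].

INTERFACE

Orientations are given as a unit quaternion [w, x, y, z].
In Python, from plant import manip gives the robot as it stands. The module is installed in compiled form; this text tells all that it offers.
- The arm moves only by the shell command python3 -m jog 'ROWS'. ROWS is JSON, a list that holds one entry, the list of rows, each a list of 7 numbers: the shift along the tool's x, y, z in mm, then the turn, a rotation vector about the tool's x, y, z in rad, then the opening, from 0 (shut) to 1 (fully open). A call has 1 to 10 rows; each row shifts and turns the commanded pose from where the row before left it, along the tool's axes as they then stand; what a row does not reach is not made up. A row lasts 1/12 s, in which the tool goes at most 41.7 mm and 7.16 degrees, less where a joint would pass 70% of its speed; a pose out of reach is approached as far as the arm can. A call with a gripper value outside its range is refused whole. The fingers move at their own pace and stop on an object; the grip force is fixed at half the most. Time passes only in rows, so rows that do not move let the fingers close. It gives the time, the measured TCP pose, the force, the opening and the grip force at its end, in the units of the state.
- manip.sense(): the state, without advancing time (a new reading comes with each control period).
- manip.snapshot(name): name is "side" or "top"; returns a dict with "img" (400x640x3 uint8, red, green, blue), "depth" (400x640 float32, m along the optical axis (not along the pixel's ray), 0 where there is no reading), "camera_matrix" (3x3 intrinsics, pixels), "k1" (the pictures are not rectified: a ray, as slopes to the right and down, at radius r is drawn at 1 + k1 r^2 times it, then the intrinsics apply), "extrinsics" (4x4, takes a point from world to camera coordinates). Camera axes: x right, y down, z forward; pixel columns grow to the right and rows downward; lengths in m; the calibration is good to about 2 mm. A picture is of the moment at which its call begins.
- manip.hand_in(): hands the job in; it is judged then, once.
The state is a dict: "time_s": time; "qpos": joint angles; "joint_velocities": joint speeds; "effort": joint torques, N m; "ee_pos": TCP position; "tool_rot": TCP orientation; "contact_force": force on the tool from outside, world axes, zero at the start; "moment": the same for the moment, N m; "width": finger opening in m; "grasp_force": force on a finger pad.
Only numpy, scipy, OpenCV 4.12 (cv2) and the standard library are available. Lean on these libraries where they do the work, as an engineer would, in place of code of your own. Each camera call takes 0.05 s, during which the arm holds its last target. There are 200 camera calls.

TASK

The bag display stand lies in its wooden saddles with its clamp open. Take its sprung sliding leg by the cross foot and push it in until the dark ring on the leg meets the mouth of the collar; then, still holding the leg at that mark, sweep the cam lever fully closed, so that it lies along the leg. Finish while holding: keep hold of the foot bar with the fingers, leg on its mark and lever closed, do not let go, and leave everything else on the bench where it is.

Things in the scene. Friction and masses are not known exactly. Their poses are not given: they have to be found in the camera images.
- stand: Fixed bag stand: level aluminium tube, 36 mm across, in two wooden saddles, with a black collar (48 mm across, 38 mm long) at its robot end. Origin on the bench under the collar's mouth. x runs along the tube, away from the robot: the way the leg is pushed in; y to the lever's side; z up. Tube x = 0 to 248 mm, axis 45 mm above the bench, nothing above 69 mm.
- collar_mouth (a point): Centre of the collar's mouth, where the leg goes in, on the tube's axis, 45 mm above the bench; axes as the stand's.
- leg: Sliding leg: steel rod 22 mm across ending in a cross foot, a level square bar 16 x 16 mm, 284 mm long along y with 18 mm rubber end caps and a hub 34 mm wide at its middle. Origin mid-bar, 45 mm above the bench, axes as the stand's. Starts fully out, bar 105 mm before the mouth. Slides only along x, 78 mm at most, against a spring of 3 N (out) to 5 N (in); springs out if let go.
- foot_grip (a point): Point on the foot bar's centre line, 116 mm from its middle towards +y, just outside the open lever: the place to take the bar from above, fingers closing along the stand's x. The bar can slip lengthwise between fingers that straddle it or grip it lightly (about 10 N; 5 N can let it creep). Axes as the leg's.
- mark (a point): The length mark: centre, on the leg's axis, of the dark rubber ring, 27 mm across and 6 mm wide, fixed on the steel rod and moving with it. It starts 35 to 55 mm before the collar's mouth and must come to the mouth.
- lever (a joint): Angle of the black cam lever: 0 wide open (starts 0 to 0.12), 0.5 rad fully closed, its stop. It swings level on an upright pivot at x 10, y 27 mm of the stand; at value v it leans 0.5 - v outward (+y) from the leg's line, so closed it lies along the leg at y 27 mm. Light friction, 1 to 2 N at the tip; stays where left.
- lever_tip (a point): On the lever's centre line 120 mm from its pivot. The lever is 128 mm long from the pivot, 12 mm wide (14 at the tip), 55 to 65 mm above the bench, so it passes 2 mm over the foot bar: fingers straddling the bar outside it and sliding along the bar towards the middle push it closed with their sides.
- jar_tall: Bystander, not to be disturbed: clear jar of zip sliders with a yellow screw lid, 72 mm across, 120 mm tall. Origin under its middle.
- jar_wide: Bystander, not to be disturbed: clear jar with a red screw lid, 84 mm across, 82 mm tall. Origin under its middle.
- jar_small: Bystander, not to be disturbed: clear jar with a green screw lid, 56 mm across, 85 mm tall. Origin under its middle.
- dish: Bystander, not to be disturbed: shallow metal dish of zip pulls, 92 mm across, 22 mm tall. Origin under its middle.
- pliers: Bystander, not to be disturbed: pliers with orange handles lying on the bench, 150 mm long, 14 mm high. Origin under its middle.
- screwdriver: Bystander, not to be disturbed: screwdriver lying on the bench, 170 mm long. Origin under its middle.
- spool: Bystander, not to be disturbed: thread spool standing up, 42 mm across, 50 mm tall. Origin under its middle.

How it is judged:
On the way, in this order (a step that is already met when the one before it is completed fails the run):
1. the leg is pushed in to its mark by the fingers, the lever still open (x of mark in the frame of collar_mouth between -0.006 and 0.006 m and value of joint lever below 0.25 rad and contact force between the fingers and leg above 1 N), for 0.15 s.
2. the lever is closed while the fingers hold the leg at the mark (x of mark in the frame of collar_mouth between -0.006 and 0.006 m and value of joint lever above 0.44 rad and contact force between the fingers and leg above 1 N), for 0.2 s.
At the end, for the whole second after the job is handed in: The ring's centre is within 6 mm of the collar's mouth, the lever within 0.06 rad of its closed stop, the leg still, and the fingers still hold the leg against its spring (more than 1.5 N on it), through the last second (x of mark in the frame of collar_mouth between -0.006 and 0.006 m and value of joint lever above 0.44 rad and contact force between the fingers and leg above 1.5 N and linear speed of leg below 0.01 m/s); the arm keeps its last pose, push and grip.
It fails at once if the lever is swung more than half closed while the leg is more than 10 mm off its mark (value of joint lever above 0.25 rad and (x of mark in the frame of collar_mouth below -0.01 m or x of mark in the frame of collar_mouth above 0.01 m)).
It fails at once if a thing standing or lying around is shoved by more than 30 mm (distance of any of jar_tall, jar_wide, jar_small, dish, pliers, screwdriver, spool from where it was at the start of the episode above 0.03 m).
It fails at once if a jar or the spool is knocked over (angle between any of jar_tall, jar_wide, jar_small, spool's own z axis and vertical above 0.5 rad).
It also fails if it takes over 35 s, if anything falls off the work surface, if the arm or the gripper's body presses on something with over 40 N, if the wrist force passes 120 N, or if a joint passes its speed limit or range.

## Working session

There is one attempt and no reset: what is moved stays moved. The work goes in short steps, Python scripts to look and compute and a shell command to move; the robot and the scene stay as the last step left them, time stands still between calls to the robot, and variables do not carry over. Pictures are saved under pics/ and viewed, at most 10 in all, crops included, and the job is handed in when it is done.

```bash
mkdir -p pics; cat > h.py <<'E'
import numpy as np, cv2
from plant import manip
def snap(n,f):
    s=manip.snapshot(n); cv2.imwrite('pics/'+f,s['img'][:,:,::-1]); np.savez(f'/tmp/{n}.npz',**s); return s
def load(n): return dict(np.load(f'/tmp/{n}.npz'))
def ray(s,u,v):
    K=s['camera_matrix']; xd=(u-K[0,2])/K[0,0]; yd=(v-K[1,2])/K[1,1]
    x,y=xd,yd
    for _ in range(20):
        r=x*x+y*y; x=xd/(1+s['k1']*r); y=yd/(1+s['k1']*r)
    E=s['extrinsics']; R=E[:3,:3]; c=-R.T@E[:3,3]
    return c,R.T@np.array([x,y,1.0]).reshape(3)
def onz(s,u,v,z):
    c,d=ray(s,u,v); return c+d*(z-c[2])/d[2]
E
python3 - <<'E'
from h import *
for n in('top','side'):
    s=snap(n,n+'0.png'); print(n,s['camera_matrix'].tolist(),s['k1'],s['extrinsics'].round(3).tolist())
print(manip.sense())
E
```

```text
top [[373.0293405194085, 0.0, 318.43894536096866], [0.0, 373.0293405194085, 203.32842938399727], [0.0, 0.0, 1.0]] -0.05313727468493967 [[0.018, -1.0, 0.011, 0.027], [-0.997, -0.019, -0.072, 0.569], [0.072, -0.01, -0.997, 0.939], [0.0, 0.0, 0.0, 1.0]]
side [[377.2365499656297, 0.0, 315.65753792982184], [0.0, 377.2365499656297, 206.67820677645534], [0.0, 0.0, 1.0]] 0.030965462653906203 [[-0.681, -0.732, 0.013, 0.445], [-0.417, 0.372, -0.829, 0.302], [0.602, -0.57, -0.559, 0.584], [0.0, 0.0, 0.0, 1.0]]
{'time_s': 0.1, 'qpos': array([ 1.18057909e+00,  2.77071778e-01, -2.76886891e-02,  1.26802885e+00,
        1.46295564e-05,  1.46741455e+00]), 'joint_velocities': array([-0.0001407 , -0.00095937,  0.00337754,  0.00029816, -0.00150056,
        0.00027108]), 'effort': array([-5.22753708e-04, -4.46708214e+01,  2.96128356e+01,  8.51194403e-03,
       -1.70239291e-04, -1.14454161e-05]), 'ee_pos': array([0.17656434, 0.5988482 , 0.24128823]), 'tool_rot': array([-2.50538970e-04,  1.42926521e-01,  9.89732801e-01, -9.64515107e-04]), 'contact_force': array([-0.41456026,  1.3456616 , -0.04602368]), 'moment': array([ 0.03661988,  0.03308986, -0.0032194 ]), 'grasp_force': 0.0, 'width': 0.08545965459256118}
```

View pics/top0.png

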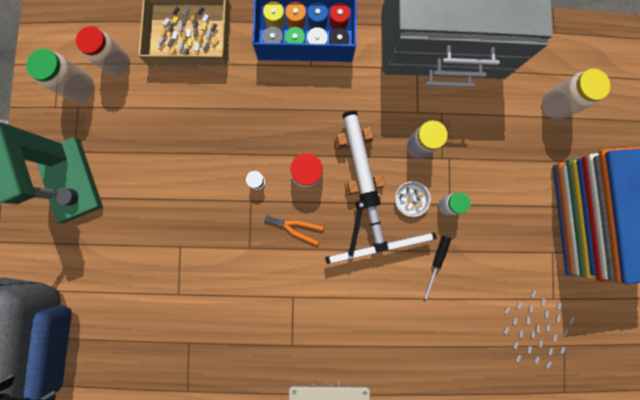

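View pics/side0.png

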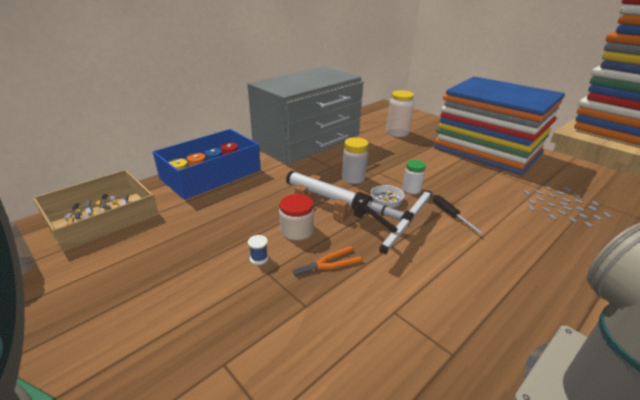

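The top view shows the tube from about (350,115) to the collar at (370,200), the foot bar from (328,260) to (435,237), and the lever to the left of the leg with its tip near (352,252). The side view agrees: collar at (360,204), near end of the bar at (384,247). I'll enlarge the middle of the top view.

```bash
python3 - <<'E'
from h import *
s=load('top'); im=s['img'][180:280,310:450,::-1]
cv2.imwrite('pics/top_c.png',cv2.resize(im,None,fx=5.6,fy=5.6,interpolation=cv2.INTER_CUBIC))
s2=load('side'); im=s2['img'][170:260,330:450,::-1]
cv2.imwrite('pics/side_c.png',cv2.resize(im,None,fx=6,fy=6,interpolation=cv2.INTER_CUBIC))
E
```

```text
(no output)
```

View pics/top_c.png

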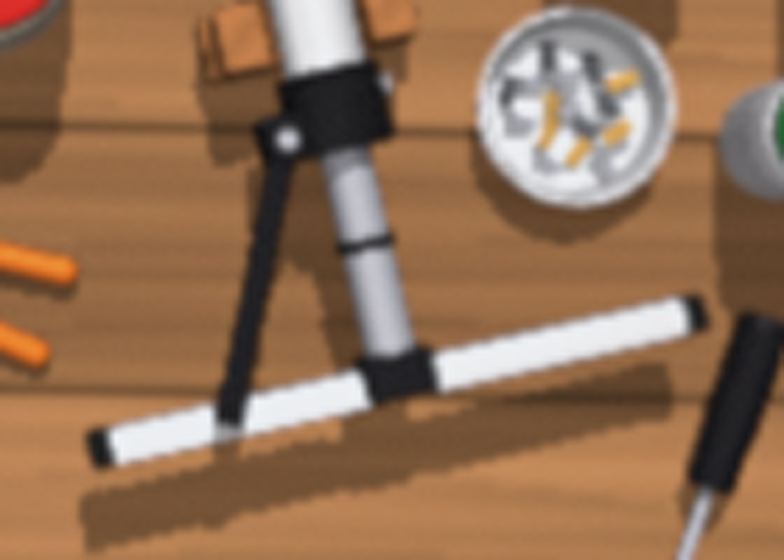

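View pics/side_c.png

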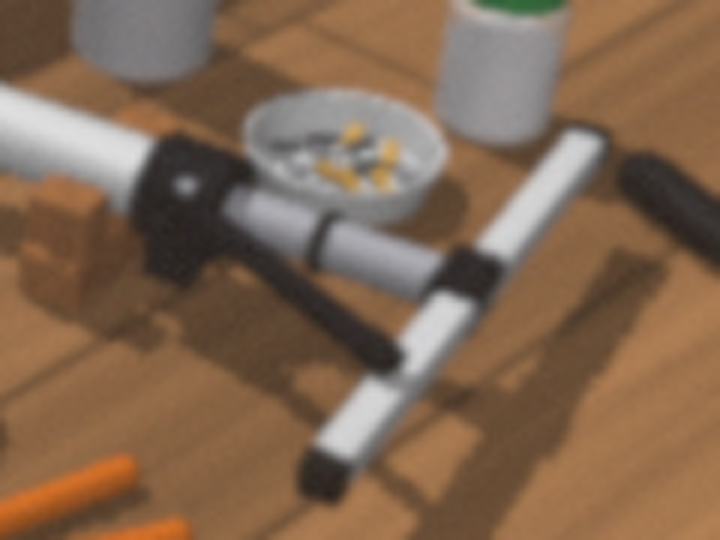

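```bash
cat > m.py <<'E'
from h import *
def bar(s,box,z=.053):
    u0,u1,v0,v1=box
    im=s['img'][v0:v1,u0:u1].astype(int)
    m=((im.min(2)>185)).astype(np.uint8)
    vs,us=np.nonzero(m); P=np.array([onz(s,u+u0,v+v0,z)[:2] for u,v in zip(us,vs)])
    return P
def pose(s,box=(310,450,232,270)):
    P=bar(s,box); vx,vy,x0,y0=cv2.fitLine(P.astype(np.float32),cv2.DIST_HUBER,0,1e-4,1e-4).ravel()
    d=np.array([vx,vy]); d*=np.sign(d[1]); t=(P-[x0,y0])@d
    lo,hi=np.percentile(t,[.5,99.5]); mid=np.array([x0,y0])+d*(lo+hi)/2
    return mid,d,hi-lo
E
python3 - <<'E'
from m import *
s=load('top'); mid,yd,L=pose(s); xd=np.array([yd[1],-yd[0]])
print('mid',mid,'yd',yd,'xd',xd,'yaw',np.degrees(np.arctan2(xd[1],xd[0])),'L',L)
o=mid+xd*.105; print('cam',ray(s,300,200)[0])
def f(X,Y): return 310+(X+.5)/5.6-.5,180+(Y+.5)/5.6-.5
for n,X,Y,z in[('ring',366,243,.0585),('mouth',347,150,.060),('pivot',288,138,.067),('levertip',229,424,.065),('capL',92,449,.053),('capR',705,312,.053),('hub',400,373,.060),('axis',318,20,.063)]:
    p=onz(s,*f(X,Y),z)[:2]-o; print(n,(p@xd).round(4),(p@yd).round(4))
g=o+xd*-.105+yd*.116; print('o',o,'grip',g)
S=load('side')
def fs(X,Y): return 330+(X+.5)/6-.5,170+(Y+.5)/6-.5
for n,X,Y,z in[('ring',324,218,.0585),('capL',310,460,.053),('capR',590,130,.053)]:
    p=onz(S,*fs(X,Y),z)[:2]-o; print('side',n,(p@xd).round(4),(p@yd).round(4))
E
```

```text
mid [ 0.45929032 -0.11914136] yd [-0.22419667  0.9745439 ] xd [0.9745439  0.22419667] yaw 12.955644 L 0.2561712019189695
cam [0.49914516 0.04661528 0.97754888]
ring -0.0426 0.0022
mouth -0.0008 0.0018
pivot 0.0095 0.0272
levertip -0.1069 0.0787
capL -0.106 0.139
capR -0.1041 -0.1405
hub -0.1013 0.0001
axis 0.058 0.0024
o [ 0.56161743 -0.09560071] grip [ 0.43328351 -0.00609427]
side ring -0.0412 0.0022
side capL -0.1017 0.1384
side capR -0.103 -0.1363
```

Leg and ring are measured: yaw 12.96°, ring about 42 mm before the mouth, grip point at (0.433, -0.006). First I turn the tool to line up with the stand.

```bash
python3 -m jog '[[[0,0,0,0,0,0.106,0.5],[0,0,0,0,0,0.106,0.5],[0,0,0,0,0,0.106,0.5],[0,0,0,0,0,0.106,0.5],[0,0,0,0,0,0.106,0.5],[0,0,0,0,0,0.106,0.5],[0,0,0,0,0,0.106,0.5],[0,0,0,0,0,0.106,0.5],[0,0,0,0,0,0.106,0.5],[0,0,0,0,0,0.104,0.5]]]'
cat > rel.py <<'E'
from m import *
from scipy.spatial.transform import Rotation as Ro
o=np.array([.56161743,-.09560071]); xd=np.array([.9745439,.22419667]); yd=np.array([-.22419667,.9745439])
def rel(tgt=None):
    s=manip.sense(); q=s['tool_rot']; R=Ro.from_quat(np.r_[q[1:],q[0]]).as_matrix(); p=s['ee_pos']
    r=p[:2]-o; print('t',s['time_s'].__round__(2),'stand x,y,z mm',(r@xd*1e3).round(1),(r@yd*1e3).round(1),(p[2]*1e3).round(1),'yaw(y)',np.degrees(np.arctan2(R[1,1],R[0,1])).round(2),'w',s['width'],'gf',s['grasp_force'],'F',s['contact_force'].round(1),'z',R[:,2].round(3))
    if tgt is not None:
        w=np.r_[o+xd*tgt[0]/1e3+yd*tgt[1]/1e3,tgt[2]/1e3]; print('tool shift mm',(R.T@(w-p)*1e3).round(1))
E
python3 -c "
from rel import *
rel((-105,116,120))"
```

```text
time_s: 0.93
ee_pos: [0.1766, 0.599, 0.2416]
tool_rot: [0.0, 0.625, 0.781, -0.001]
contact_force: [-0.6, 0.7, 0.5]
width: 0.0429
grasp_force: 0.0
t 0.93 stand x,y,z mm -219.4 763.2 241.6 yaw(y) 12.65 w 0.04286757156362928 gf 0.0 F [-0.6  0.7  0.5] z [-0.001 -0.001 -1.   ]
tool shift mm [-646.5  118.   122.2]
```

```bash
python3 -m jog '[[[-40,7,0,0,0,0,0.5],[-40,7,0,0,0,0,0.5],[-40,7,0,0,0,0,0.5],[-40,7,0,0,0,0,0.5],[-40,7,0,0,0,0,0.5],[-40,7,0,0,0,0,0.5],[-40,7,0,0,0,0,0.5],[-40,7,0,0,0,0,0.5],[-40,7,0,0,0,0,0.5],[-40,7,0,0,0,-0.005,0.5]]]'
python3 -m jog '[[[-38,7,0,0,0,0,0.5],[-38,7,0,0,0,0,0.5],[-38,7,0,0,0,0,0.5],[-38,7,0,0,0,0,0.5],[-38,7,10,0,0,0,0.5],[-38,7,30,0,0,0,0.5],[-18,6,30,0,0,0,0.5],[0,0,30,0,0,0,0.5],[0,0,0,0,0,0,0.5],[0,0,0,0,0,0,0.5]]]'
python3 -c "
from rel import *
rel((-105,116,35))"
```

```text
time_s: 1.77
ee_pos: [0.3345, 0.2234, 0.2421]
tool_rot: [-0.0, 0.621, 0.784, -0.0]
contact_force: [0.8, 0.5, -0.3]
width: 0.0429
grasp_force: 0.0
time_s: 2.6
ee_pos: [0.433, 0.0023, 0.1452]
tool_rot: [-0.003, 0.621, 0.784, -0.001]
contact_force: [0.1, 0.2, 0.1]
width: 0.0425
grasp_force: 0.0
t 2.6 stand x,y,z mm -103.4 124.2 145.2 yaw(y) 13.2 w 0.04251490909244167 gf 0.0 F [0.1 0.2 0.1] z [-0.006  0.001 -1.   ]
tool shift mm [ -8.5  -1.  110.2]
```

```bash
python3 -m jog '[[[-8,-1,20,0,0,0.004,0.5],[0,0,30,0,0,0,0.5],[0,0,30,0,0,0,0.5],[0,0,20,0,0,0,0.5],[0,0,10,0,0,0,0.5],[0,0,0,0,0,0,0.5]]]'
python3 - <<'E'
from rel import *
rel((-105,116,35))
s=snap('top','t1.png'); a=s['img'][190:280,300:440,::-1]
s=snap('side','s1.png'); b=s['img'][170:260,320:460,::-1]
cv2.imwrite('pics/c1.png',cv2.resize(np.vstack([a,b]),None,fx=3.3,fy=3.3,interpolation=cv2.INTER_CUBIC))
E
```

```text
time_s: 3.1
ee_pos: [0.4356, -0.0052, 0.0364]
tool_rot: [-0.001, 0.622, 0.783, -0.0]
contact_force: [-0.5, 0.0, 0.6]
width: 0.0427
grasp_force: 0.0
t 3.1 stand x,y,z mm -102.6 116.4 36.4 yaw(y) 13.08 w 0.042659019524609335 gf 0.0 F [-0.5  0.   0.6] z [-0.002  0.    -1.   ]
tool shift mm [-0.4 -2.4  1.4]
```

View pics/c1.png

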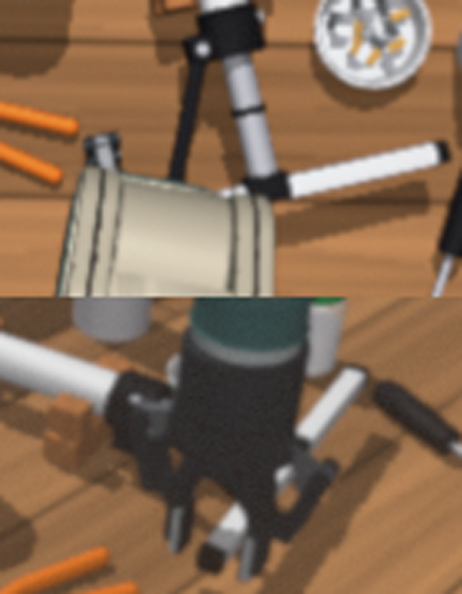

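The side view (lower half) shows the bar between the two fingers, which are clear of the lever. I'll narrow them to a straddle and push most of the way.

```bash
python3 -m jog '[[[0,-2,1,0,0,0,0.3],[0,0,0,0,0,0,0.235],[0,0,0,0,0,0,0.235],[0,0,0,0,0,0,0.235],[0,0,0,0,0,0,0.235],[0,0,0,0,0,0,0.235]]]'
python3 -m jog '[[[0,5,0,0,0,0,0.235],[0,5,0,0,0,0,0.235],[0,5,0,0,0,0,0.235],[0,5,0,0,0,0,0.235],[0,5,0,0,0,0,0.235],[0,5,0,0,0,0,0.235],[0,5,0,0,0,0,0.235],[0,3,0,0,0,0,0.235],[0,0,0,0,0,0,0.235],[0,0,0,0,0,0,0.235]]]'
cat > look.py <<'E'
from rel import *
import sys
def look(n):
    s=snap('top',n+'t.png'); a=s['img'][170:270,320:450,::-1]
    S=snap('side',n+'s.png'); b=S['img'][170:260,320:450,::-1]
    cv2.imwrite(f'pics/{n}c.png',np.vstack([cv2.resize(x,None,fx=3.1,fy=3.1,interpolation=cv2.INTER_CUBIC) for x in(a,b)]))
    # brightness profile along the rod's top line (z .056 at ring/rod) from the top view
    E=s['extrinsics'];K=s['camera_matrix']
    def pr(s,x,y,z):
        p=s['extrinsics']@np.r_[o+xd*x+yd*y,z,1]; q=p[:2]/p[2]; q=q*(1+s['k1']*(q@q)); return s['camera_matrix'][:2,:2]@q+s['camera_matrix'][:2,2]
    for nm,c in(('top',s),('side',S)):
        g=cv2.cvtColor(c['img'],cv2.COLOR_RGB2GRAY).astype(np.float32)
        xs=np.arange(-.08,.012,.002); v=[]
        for x in xs:
            uv=[pr(c,x,.002+dy,.0575) for dy in(-.004,0,.004)]
            v.append(np.mean([cv2.getRectSubPix(g,(1,1),tuple(map(float,u)))[0,0] for u in uv]))
        print(nm,' '.join(f'{x*1e3:.0f}:{i:.0f}' for x,i in zip(xs,v)))
rel(); look(sys.argv[1])
E
python3 look.py p1
```

```text
time_s: 3.7
ee_pos: [0.4342, -0.0065, 0.036]
tool_rot: [0.0, 0.623, 0.783, -0.0]
contact_force: [-2.8, -0.7, 1.5]
width: 0.0204
grasp_force: 1.0
time_s: 4.53
ee_pos: [0.4714, 0.0027, 0.0355]
tool_rot: [-0.0, 0.622, 0.783, 0.0]
contact_force: [-4.0, 1.6, 1.7]
width: 0.0199
grasp_force: 1.8
t 4.53 stand x,y,z mm -65.9 116.0 35.5 yaw(y) 13.03 w 0.019904304644248222 gf 1.8461596593260765 F [-4.   1.6  1.7] z [-0.     0.001 -1.   ]
top -80:103 -78:105 -76:102 -74:94 -72:89 -70:88 -68:91 -66:94 -64:97 -62:100 -60:102 -58:107 -56:119 -54:141 -52:157 -50:166 -48:172 -46:176 -44:181 -42:183 -40:183 -38:183 -36:183 -34:183 -32:183 -30:183 -28:183 -26:183 -24:183 -22:183 -20:183 -18:183 -16:183 -14:184 -12:176 -10:150 -8:105 -6:60 -4:38 -2:42 0:41 2:36 4:34 6:34 8:34 10:34
side -80:86 -78:65 -76:48 -74:44 -72:46 -70:48 -68:50 -66:51 -64:52 -62:51 -60:50 -58:47 -56:46 -54:46 -52:45 -50:44 -48:44 -46:45 -44:45 -42:44 -40:44 -38:45 -36:44 -34:45 -32:46 -30:45 -28:45 -26:46 -24:48 -22:47 -20:46 -18:46 -16:47 -14:47 -12:46 -10:47 -8:46 -6:46 -4:45 -2:46 0:46 2:46 4:45 6:44 8:43 10:43
```

View pics/p1c.png

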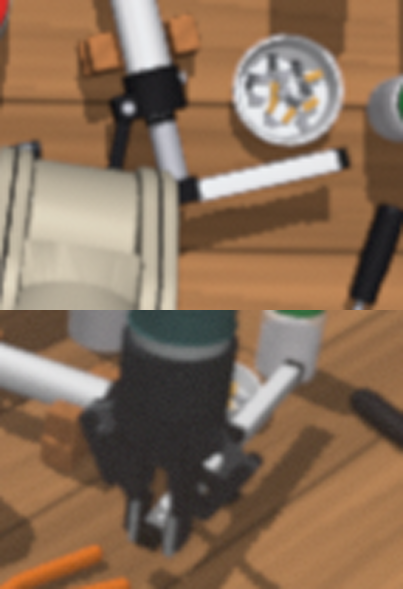

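The ring is almost at the mouth (top part, around (157,120)). I'll run the same profile on the first picture, where the ring and the mouth edge both show, and on the current one.

```bash
python3 - <<'E'
from m import *
o=np.array([.56161743,-.09560071]); xd=np.array([.9745439,.22419667]); yd=np.array([-.22419667,.9745439])
for f in('top0','p1t'):
    s=load('top'); g=cv2.cvtColor(cv2.imread(f'pics/{f}.png'),cv2.COLOR_BGR2GRAY).astype(np.float32)
    def pr(x,y,z):
        p=s['extrinsics']@np.r_[o+xd*x+yd*y,z,1]; q=p[:2]/p[2]; q=q*(1+s['k1']*(q@q)); return s['camera_matrix'][:2,:2]@q+s['camera_matrix'][:2,2]
    xs=np.arange(-.056,.008,.001)
    v=np.array([np.mean([cv2.getRectSubPix(g,(1,1),tuple(map(float,pr(x,.002+dy,.0575))))[0,0] for dy in(-.004,-.002,0,.002,.004)]) for x in xs])
    print(f,' '.join(f'{x*1e3:.0f}:{i:.0f}' for x,i in zip(xs,v)))
    m=xs<-.030
    w=np.clip(170-v,0,None)*m; print('ring centroid if out',(w@xs/w.sum()).round(4))
    # bar: +(-y) half, white centre line x & end
    us=[]
    h=[]
    for y in np.arange(-.11,-.03,.004):
        xx=np.arange(-.125,-.04,.0005); b=np.array([cv2.getRectSubPix(g,(1,1),tuple(map(float,pr(x,y,.053))))[0,0] for x in xx])
        k=b>185; h.append(xx[k].mean())
    print('bar x',np.median(h).round(4))
E
```

```text
top0 -56:189 -55:189 -54:190 -53:190 -52:190 -51:189 -50:187 -49:181 -48:170 -47:151 -46:125 -45:100 -44:82 -43:73 -42:84 -41:107 -40:133 -39:156 -38:172 -37:182 -36:186 -35:189 -34:189 -33:189 -32:189 -31:189 -30:189 -29:189 -28:188 -27:188 -26:189 -25:189 -24:189 -23:189 -22:189 -21:189 -20:189 -19:188 -18:188 -17:188 -16:188 -15:189 -14:188 -13:186 -12:183 -11:175 -10:165 -9:152 -8:141 -7:133 -6:128 -5:124 -4:120 -3:113 -2:103 -1:88 0:72 1:58 2:46 3:38 4:35 5:34 6:34 7:34
ring centroid if out -0.0431
bar x -0.1042
p1t -56:119 -55:129 -54:141 -53:151 -52:157 -51:164 -50:168 -49:171 -48:174 -47:176 -46:179 -45:182 -44:183 -43:184 -42:185 -41:185 -40:185 -39:185 -38:185 -37:185 -36:185 -35:185 -34:185 -33:185 -32:185 -31:185 -30:185 -29:185 -28:185 -27:185 -26:185 -25:185 -24:185 -23:185 -22:185 -21:185 -20:185 -19:185 -18:185 -17:185 -16:185 -15:186 -14:186 -13:183 -12:179 -11:169 -10:154 -9:132 -8:107 -7:82 -6:61 -5:45 -4:39 -3:40 -2:43 -1:43 0:41 1:39 2:36 3:34 4:34 5:34 6:34 7:34
ring centroid if out -0.0545
bar x -0.0661
```

```bash
python3 -m jog '[[[0,2.5,0,0,0,0,0.235],[0,2,0,0,0,0,0.235],[0,0,0,0,0,0,0.235],[0,0,0,0,0,0,0.235],[0,0,0,0,0,0,0.235],[0,0,0,0,0,0,0.235]]]'
python3 look.py p2 | head -2
```

```text
time_s: 5.13
ee_pos: [0.4751, 0.0035, 0.0355]
tool_rot: [-0.001, 0.622, 0.783, 0.0]
contact_force: [-4.3, 2.1, 0.0]
width: 0.0199
grasp_force: 1.9
t 5.13 stand x,y,z mm -62.1 116.0 35.5 yaw(y) 13.01 w 0.019924494290557107 gf 1.930105984210968 F [-4.3  2.1  0. ] z [-0.001  0.001 -1.   ]
top -80:90 -78:94 -76:105 -74:114 -72:111 -70:98 -68:86 -66:83 -64:87 -62:91 -60:94 -58:95 -56:95 -54:100 -52:116 -50:140 -48:161 -46:167 -44:168 -42:171 -40:175 -38:179 -36:182 -34:183 -32:183 -30:183 -28:183 -26:183 -24:183 -22:183 -20:183 -18:182 -16:183 -14:183 -12:176 -10:159 -8:135 -6:112 -4:82 -2:49 0:29 2:28 4:33 6:34 8:34 10:34
```

```bash
python3 - <<'E'
import cv2
a=cv2.imread('pics/p2t.png')[185:250,335:415]; cv2.imwrite('pics/p2z.png',cv2.resize(a,None,fx=8,fy=8,interpolation=cv2.INTER_CUBIC))
E
```

```text
(no output)
```

View pics/p2z.png

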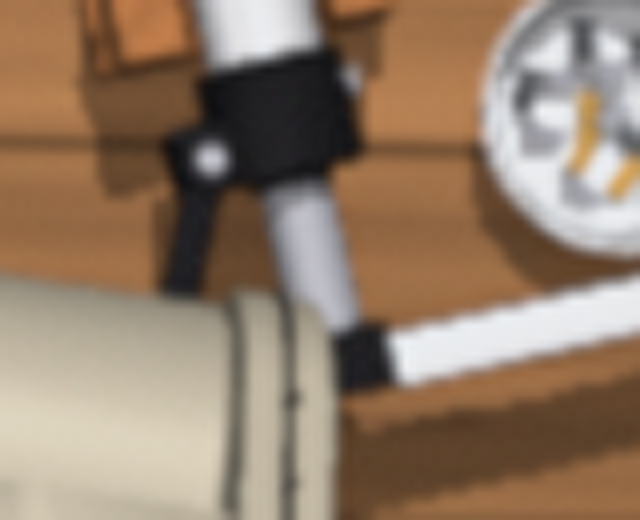

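The ring is tucked right against the mouth (around (300,185) in the crop) and the lever is still open. Next I slide the straddle along the bar.

```bash
python3 -m jog '[[[-8,0,0,0,0,0,0.235],[-8,0,0,0,0,0,0.235],[-8,0,0,0,0,0,0.235],[-8,0,0,0,0,0,0.235],[-8,0,0,0,0,0,0.235],[-8,0,0,0,0,0,0.235],[-8,0,0,0,0,0,0.235],[-6,0,0,0,0,0,0.235],[-4,0,0,0,0,0,0.235],[0,0,0,0,0,0,0.235]]]'
python3 look.py p3 | head -2
```

```text
time_s: 6.07
ee_pos: [0.4897, -0.0617, 0.0353]
tool_rot: [-0.001, 0.623, 0.782, -0.001]
contact_force: [-5.2, 0.9, -1.9]
width: 0.0199
grasp_force: 2.3
t 6.07 stand x,y,z mm -62.4 49.2 35.3 yaw(y) 12.95 w 0.019890170968224014 gf 2.3081043362617493 F [-5.2  0.9 -1.9] z [-0.002 -0.    -1.   ]
top -80:193 -78:191 -76:190 -74:188 -72:187 -70:184 -68:183 -66:185 -64:187 -62:185 -60:183 -58:181 -56:178 -54:175 -52:173 -50:172 -48:171 -46:173 -44:173 -42:172 -40:172 -38:172 -36:170 -34:167 -32:165 -30:162 -28:156 -26:149 -24:146 -22:144 -20:142 -18:142 -16:144 -14:146 -12:143 -10:140 -8:136 -6:134 -4:131 -2:128 0:128 2:129 4:121 6:106 8:83 10:59
```

```bash
python3 -m jog '[[[-2,0,0,0,0,0,0.235],[-1.5,0,0,0,0,0,0.235],[-1,0,0,0,0,0,0.235],[0,0,0,0,0,0,0.235],[0,0,0,0,0,0,0.235]]]'; python3 -c "
from rel import *
rel()"
```

```text
time_s: 6.58
ee_pos: [0.4905, -0.0649, 0.0353]
tool_rot: [-0.001, 0.622, 0.783, -0.0]
contact_force: [-5.1, 2.5, -1.0]
width: 0.0203
grasp_force: 2.1
t 6.58 stand x,y,z mm -62.4 45.8 35.3 yaw(y) 13.02 w 0.020260761519434792 gf 2.1365683525800705 F [-5.1  2.5 -1. ] z [-0.002  0.001 -1.   ]
```

```bash
python3 -m jog '[[[-1.5,0,0,0,0,0,0.235],[-1,0,0,0,0,0,0.235],[0,0,0,0,0,0,0.235],[0,0,0,0,0,0,0.235]]]'; python3 look.py p4|head -1
python3 - <<'E'
import cv2,numpy as np
a=cv2.imread('pics/p4t.png')[165:245,330:420];b=cv2.imread('pics/p4s.png')[160:240,320:410]
cv2.imwrite('pics/p4z.png',cv2.resize(np.hstack([a,b]),None,fx=4.4,fy=4.4,interpolation=cv2.INTER_CUBIC))
E
```

```text
time_s: 6.92
ee_pos: [0.491, -0.0671, 0.0353]
tool_rot: [-0.001, 0.622, 0.783, 0.0]
contact_force: [-4.7, 3.1, -0.0]
width: 0.02
grasp_force: 1.9
t 6.92 stand x,y,z mm -62.4 43.6 35.3 yaw(y) 13.04 w 0.020046960640427526 gf 1.927776038646698 F [-4.7  3.1 -0. ] z [-0.002  0.002 -1.   ]
```

View pics/p4z.png

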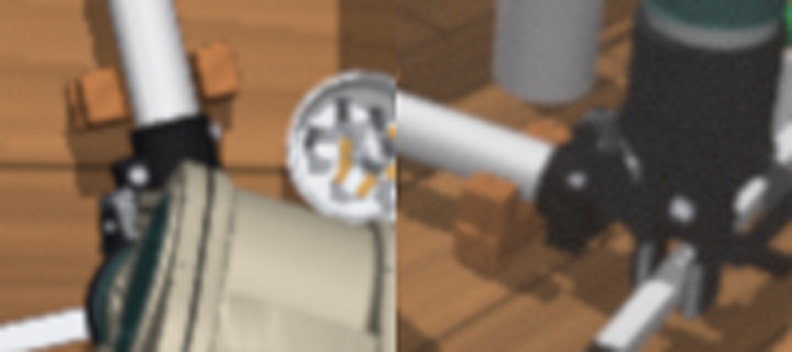

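The fingers straddle the bar next to the lever and the lever is hidden from view. I'll carry on by force until the stop.

```bash
python3 -m jog '[[[-1,0,0,0,0,0,0.235],[-1,0,0,0,0,0,0.235],[0,0,0,0,0,0,0.235],[0,0,0,0,0,0,0.235]]]'; python3 -c "
from rel import *
rel()"
```

```text
time_s: 7.35
ee_pos: [0.491, -0.0672, 0.0353]
tool_rot: [-0.003, 0.622, 0.783, 0.002]
contact_force: [-5.3, 9.1, 1.7]
width: 0.0202
grasp_force: 1.9
t 7.35 stand x,y,z mm -62.5 43.5 35.3 yaw(y) 13.11 w 0.020231396594813395 gf 1.9141817092895508 F [-5.3  9.1  1.7] z [-0.002  0.006 -1.   ]
```

It stopped at y = 43.5, where the closed lever should be (about 44), with about 10 N of sideways force. So the lever is on its stop, and I'll clamp the bar.

```bash
python3 -m jog '[[[0,0,0,0,0,0,0.2],[0,0,0,0,0,0,0.17],[0,0,0,0,0,0,0.12],[0,0,0,0,0,0,0.05],[0,0,0,0,0,0,0],[0,0,0,0,0,0,0],[0,0,0,0,0,0,0],[0,0,0,0,0,0,0]]]'
python3 - <<'E'
from rel import *
rel()
s=snap('top','p5t.png');S=snap('side','p5s.png')
for n,c in(('t',s),('s',S)): pass
g=cv2.cvtColor(s['img'],cv2.COLOR_RGB2GRAY).astype(np.float32)
def edge(f,ys):
    g=cv2.cvtColor(cv2.imread(f'pics/{f}.png'),cv2.COLOR_BGR2GRAY).astype(np.float32)
    def pr(x,y,z):
        p=s['extrinsics']@np.r_[o+xd*x+yd*y,z,1]; q=p[:2]/p[2]; q=q*(1+s['k1']*(q@q)); return s['camera_matrix'][:2,:2]@q+s['camera_matrix'][:2,2]
    h=[]
    for y in ys:
        xx=np.arange(-.125,-.03,.0005); b=np.array([cv2.getRectSubPix(g,(1,1),tuple(map(float,pr(x,y,.053))))[0,0] for x in xx]); k=b>185
        h.append(round(xx[k].mean()*1e3,1) if k.any() else None)
    return h
for f in('top0','p2t','p3t','p4t','p5t'): print(f,edge(f,(-.115,-.11,-.105,-.1,.09,.1,.105,.11,.115)))
E
```

```text
time_s: 8.02
ee_pos: [0.4905, -0.0673, 0.0354]
tool_rot: [-0.003, 0.622, 0.783, 0.001]
contact_force: [-7.0, 7.6, 3.8]
width: 0.0147
grasp_force: 59.0
t 8.02 stand x,y,z mm -63.0 43.5 35.4 yaw(y) 13.14 w 0.014729805019998075 gf 59.02446269989014 F [-7.   7.6  3.8] z [-0.003  0.005 -1.   ]
top0 [np.float64(-78.3), np.float64(-92.8), np.float64(-74.5), np.float64(-72.3), np.float64(-105.7), np.float64(-106.2), np.float64(-106.7), np.float64(-106.2), np.float64(-106.7)]
p2t [np.float64(-53.1), np.float64(-59.5), np.float64(-51.7), np.float64(-50.2), np.float64(-75.0), np.float64(-72.7), np.float64(-70.7), np.float64(-68.4), np.float64(-72.4)]
p3t [np.float64(-49.2), np.float64(-42.7), np.float64(-39.2), np.float64(-36.2), np.float64(-65.2), np.float64(-65.5), np.float64(-65.2), np.float64(-65.7), np.float64(-65.2)]
p4t [np.float64(-37.4), np.float64(-43.2), np.float64(-36.2), np.float64(-35.0), np.float64(-65.2), np.float64(-65.5), np.float64(-65.2), np.float64(-65.7), np.float64(-65.2)]
p5t [np.float64(-37.4), np.float64(-43.2), np.float64(-36.2), np.float64(-35.0), np.float64(-63.7), np.float64(-63.7), np.float64(-64.2), np.float64(-63.7), np.float64(-64.2)]
```

```bash
python3 -c "
from plant import manip
print(manip.hand_in())"
```

```text
the job is handed in; nothing more can be done
None
```

I handed the job in at about 8 s with the fingers clamped on the foot bar at about 59 N. I measured the leg as pushed in 42.4 mm, which puts the ring within about 2 mm of the collar's mouth. The lever is closed against its stop, judged by finger position and force because the gripper hid it from both cameras. I have no judging result: the hand-in returned nothing.

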